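# Fill the row on the sample bottle tray

### The arm

A 6-joint arm with a two-finger parallel gripper is mounted at the origin on a cart in front of the work surface, level with it; the furniture and walls round the work are solid. World frame = base frame: x ahead of the robot, y to its left, z up, the work surface at z = 0. Lengths are in mm, angles in rad, forces in N, time in s.
With the tool pointing down it reaches from about 350 to 875 mm from the base axis. Payload 4.2 kg.
Tool frame: the origin (TCP) lies on the centre line of the jaws, within the pads' length; the fingertips stand 22 mm ahead of it and the grasp point (between the pads) lies 3 mm ahead of it (arm.nose_length is the distance from the TCP to the fingertips, in mm); z points along the fingers, x is the direction in which the jaws open and shut, and the axes are right-handed (so a half turn about z gives the same grasp; the last joint's range is limited). The gripper opens to 85 mm and grips with 20 to 120 N. Pads are 22 mm wide; open, the fingers measure 114 mm over their backs; the gripper's body (76 mm by 85 mm) begins 54 mm behind the grasp point. The pads swing forward as they close: fully open they stand 13 mm farther back than shut.
Start: joints at [-0.894, 0.385, 0.008, 0, -1.194, -0.259], TCP at [253.607, -571.212, 225.812] pointing down, gripper open.
Joint ranges: [-3.14, 3.14], [-1.21, 2.06], [-1.07, 1.41], [-3.16, 2.05], [-2.99, -0.16], [-3.1, 3.1]. Speed limits (rad/s): [2.79, 2.79, 3.14, 3.14, 3.14, 3.14].

### API

Orientations are given as a unit quaternion [x, y, z, w].
In Python, from bench import telemetry, get_image, workorder, nets, arm gives the robot as it stands.
- The arm moves only by the tool apply_moves, never from a script. Its argument "steps" is a list of rows, each an object with "hand": the opening, from 0 (shut) to 1 (fully open); "xyz": the shift along the tool's x, y, z in cm, a list of three; "delta_rot": the turn, a rotation vector about the tool's x, y, z in rad, a list of three. In form: [{"hand": hand, "xyz": [x, y, z], "delta_rot": [wx, wy, wz]}, ...]. A call has 1 to 12 rows; each row is the pose to reach, as a shift and turn from the pose commanded when the call began, along the tool's axes at that moment; what a row does not reach only later rows make up. A row lasts 1/12 s, in which the tool goes at most 41.7 mm and 7.16 degrees, less where a joint would pass 70% of its speed; a pose out of reach is approached as far as the arm can. A call with a gripper value outside its range is refused whole. The fingers move at their own pace and stop on an object; the grip force is fixed at half the most. Time passes only in rows, so rows that repeat a pose let the fingers close. It gives the time, the measured TCP pose, the force and the opening at its end, in the units of the state.
- telemetry.read_state(): the state, without advancing time (a new reading comes with each control period).
- get_image(name): name is "side" or "top" or "wrist"; returns a dict with "frame" (480x640x3 uint8, blue, green, red), "fx", "fy", "cx", "cy" (pixels), "origin" and "orientation" of the camera in the world. Camera axes: x right, y down, z forward; pixel columns grow to the right and rows downward; lengths in mm; the calibration is good to about 2 mm. The wrist camera is an equidistant fisheye: a pixel r from the principal point sees the ray r / f radians off the axis. A picture is of the moment at which its call begins. There is no depth.
- workorder.job_done(): hands the job in, once; it reports no verdict.
Trained networks look in a picture, given as the dict that the camera call returned (one of the last four; its "shot" number tells which), for a name from the list of things; names that differ only in an ending like _2 or _b are one class to them, and where a whole thing is asked for, a point or a joint stands for the part that bears it (a point fixed in the world has none). Each returns a list of dicts, best first, with "confidence" (0 to 1); they miss things now and then, are a little off and sometimes report something else, mostly with a low value. They report only what shows in the picture. A call takes as long as a camera call. They do not tell look-alikes from the thing itself.
- nets.recognise(picture, label): "xyz" ([x, y, z] in mm, in world coordinates, good to about 4 mm: the middle of the surface that is visible of it).
- nets.outline_of(picture, label): "pixels" (480x640 bool, what is visible of it).
- nets.pinpoint(picture, label): "xyz" ([x, y, z] in mm, in world coordinates, good to about 4 mm: a listed point, or the origin of a listed thing).
The state is a dict: "clock": time; "joints": joint angles; "joint_vel": joint speeds; "joint_efforts": joint torques, N m; "position": TCP position; "ee_rot": TCP orientation; "contact_force": force on the tool from outside, world axes, zero at the start; "wrist_torque": the same for the moment, N m; "gripper_width": finger opening in mm.
Only numpy, scipy, OpenCV 4.12 (cv2) and the standard library are available. Lean on these libraries where they do the work, as an engineer would, in place of code of your own. Each camera call takes 0.05 s, during which the arm holds its last target.

### The job

The steel tray has a row of three ring marks, and a sample bottle already stands in the ring at one end. Find the two other bottles of the same size and shape on the bench and stand them upright in the two empty rings, one in each and centred, so that the three make a neat, straight row.

Things in the scene. Friction and masses are not known exactly. Their poses are not given: they have to be found in the camera images.
- tray: Shallow steel tray, fixed, 112 (x) by 262 mm (y), rim 17 mm high, floor 4 mm thick. Three dark ring outlines, 59 mm inside, lie flat on the floor in a row, at x = 0 and y = -82, 0 and +82 mm. bottle_c stands in the ring at y = +82 mm, the others are empty. Origin: centre of the underside, on the bench; z up. It may lie at any yaw.
- bottle_a: White plastic sample bottle with a white screw cap, upright on the bench. 85 mm tall; round body 40 mm across up to about 65 mm height, cap 30 mm across above 70 mm. 0.03 to 0.13 kg. Origin: centre of the underside; z up the bottle; its yaw has no meaning. To go in either empty ring.
- bottle_b: White plastic sample bottle with a white screw cap, upright on the bench. 85 mm tall; round body 40 mm across up to about 65 mm height, cap 30 mm across above 70 mm. 0.03 to 0.13 kg. Origin: centre of the underside; z up the bottle; its yaw has no meaning. To go in the other empty ring. Not to be used: a bottle 36 mm across and 70 mm tall, and one 48 mm across and 100 mm tall, standing among these; at least 30 mm is free between them.
- bottle_c: White plastic sample bottle with a white screw cap, upright in the tray's ring at tray y = +82 mm. 85 mm tall; round body 40 mm across up to about 65 mm height, cap 30 mm across above 70 mm. 0.03 to 0.13 kg. Origin: centre of the underside; z up the bottle; its yaw has no meaning. It stays there.
There are look-alikes about, which are no part of the job. Leave any pink look-alike of the bottle_a alone. What is shaped like the bottle_c but red is not meant.

How it is judged:
By the outcome, as a careful person would: the job done as asked, in the order asked, and still so for the second after the job is handed in, with the robot touching nothing.
It also fails if it takes over 64 s, if anything falls off the work surface, if the arm or the gripper's body presses on something with over 40 N, if the wrist force passes 120 N, or if a joint passes its speed limit or range.

## Working session

There is one attempt and no reset: what is moved stays moved. The work goes in short steps, Python scripts to look and compute and a tool call to move; the robot and the scene stay as the last step left them, time stands still between calls to the robot, and variables do not carry over. Pictures are saved under pics/ and viewed, and the job is handed in when it is done.

Besides the shell and the picture viewer there is one more tool, called after "Request:" in YAML: its name, and indented under it one key for each argument. apply_moves: Moves the arm, as the interface text tells. Its arguments: {"type":"object","properties":{"steps":{"type":"array"}},"required":["steps"]}

```bash
mkdir -p pics; python3 - <<'E'
from bench import telemetry, get_image, nets
import cv2,numpy as np
print(telemetry.read_state())
for n in ["top","side"]:
    p=get_image(n); cv2.imwrite(f"pics/{n}0.png",p["frame"])
    print(n,{k:v for k,v in p.items() if k!="frame"})
    for l in ["bottle_a","tray"]:
        for f in (nets.recognise,nets.pinpoint):
            for d in f(p,l): print(l,f.__name__,np.round(d["xyz"],0),round(d["confidence"],2))
E
```

```text
{'clock': 0.0, 'joints': array([-8.94413976e-01,  3.85538007e-01,  6.61613715e-03, -4.94778649e-04,
       -1.19393508e+00, -2.58603150e-01]), 'joint_vel': array([-0.00079206,  0.00110077, -0.00037402,  0.00074833, -0.00101084,
        0.00047368]), 'joint_efforts': array([ 7.13117097e-04, -3.92291486e+01,  1.88398790e+01,  4.18618307e+00,
       -4.76489236e-03,  1.13884940e-05]), 'position': array([ 253.36672344, -570.70341182,  224.7295898 ]), 'ee_rot': array([ 5.45176364e-01,  8.38320713e-01,  5.40465449e-04, -9.06812370e-04]), 'contact_force': array([0.50223513, 0.05036132, 0.08912971]), 'wrist_torque': array([-0.02925415, -0.02137189, -0.00946889]), 'gripper_width': 85.18571025714188}
top {'fx': 495.28837226808946, 'fy': 495.28837226808946, 'cx': 323.0402053024367, 'cy': 245.42528752189438, 'origin': array([ 414.60367157,  -34.09208418, 1071.61961126]), 'orientation': array([ 0.70848281, -0.70431   ,  0.03814399, -0.02333571]), 'shot': 1}
bottle_a call [ 450. -255.   64.] 0.95
bottle_a call [ 505. -196.   72.] 0.93
bottle_a call [ 490. -341.   70.] 0.83
bottle_a call [464.  83.
[... 522 characters left out ...]
gin': array([-277.86834516,  550.45369008,  626.01753326]), 'orientation': array([-0.38661128,  0.77728947, -0.44898159,  0.21158528]), 'shot': 2}
bottle_a call [450.  99.  52.] 0.91
bottle_a call [369. -42.  50.] 0.86
bottle_a call [ 554. -115.   50.] 0.76
bottle_a call [ 441. -246.   45.] 0.74
bottle_a call [ 495. -188.   50.] 0.67
bottle_a call [ 490. -334.   61.] 0.58
bottle_a call [ 505. -200.   -2.] 0.88
bottle_a call [464.  89.   2.] 0.82
bottle_a call [ 568. -124.    1.] 0.73
bottle_a call [ 490. -354.   -1.] 0.73
bottle_a call [384. -54.  -1.] 0.69
bottle_a call [ 451. -259.    1.] 0.65
tray call [526. 155.   2.] 0.56
tray call [ 556. -113.   52.] 0.4
tray call [517. 145.  -2.] 0.84
```

View pics/top0.png

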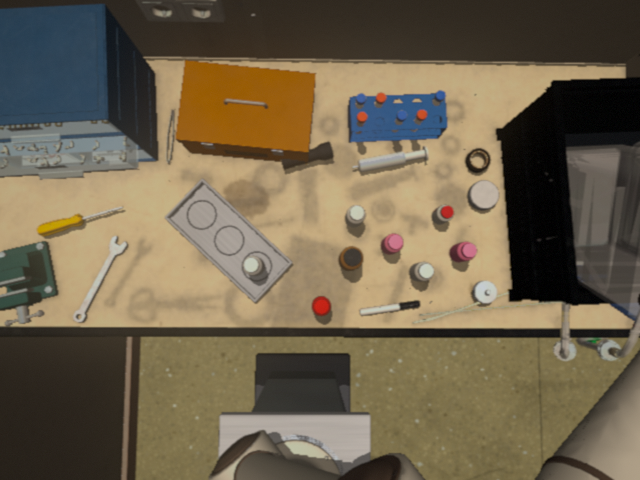

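View pics/side0.png

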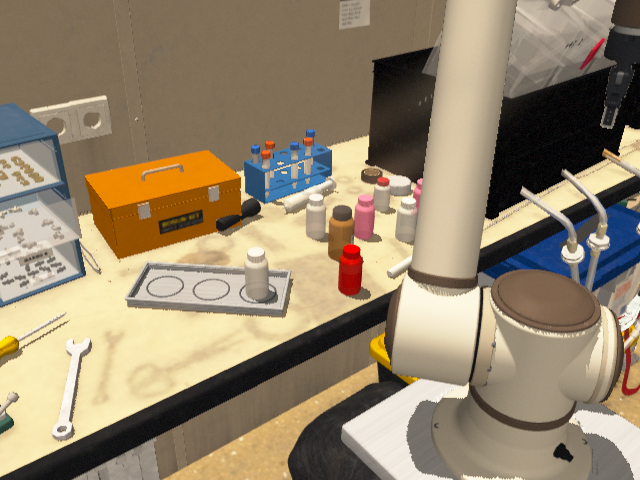

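The top view shows the tray with bottle_c at px (254,266), and white bottles at (356,214) and (424,272). The pink, red, brown and red-capped ones aren't part of the job. Next I'll rectify the image for precise positions.

```bash
cat > h.py <<'E'
import numpy as np,cv2
from scipy.spatial.transform import Rotation as R
def proj(p,P):
    M=R.from_quat(p["orientation"]).as_matrix()
    q=(np.atleast_2d(P)-p["origin"])@M
    return np.c_[p["fx"]*q[:,0]/q[:,2]+p["cx"],p["fy"]*q[:,1]/q[:,2]+p["cy"]]
def rect(p,x0,x1,y0,y1,z,s):
    # image: row down = -x, col right = -y ; s px/mm
    W=int((y1-y0)*s);H=int((x1-x0)*s)
    u,v=np.meshgrid(np.arange(W),np.arange(H))
    P=np.c_[(x1-v.ravel()/s),(y1-u.ravel()/s),np.full(u.size,z)]
    m=proj(p,P).astype(np.float32).reshape(H,W,2)
    return cv2.remap(p["frame"],m[...,0],m[...,1],cv2.INTER_CUBIC)
E
python3 - <<'E'
from bench import get_image,nets
from h import *
p=get_image("top")
cv2.imwrite("pics/t_tray.png",rect(p,400,640,10,290,4,2.5))
a=rect(p,380,640,-400,-60,85,2)
cv2.imwrite("pics/t_bot.png",a)
cv2.imwrite("pics/t_c.png",cv2.resize(rect(p,410,520,20,150,85,5),None,fx=1,fy=1))
E
```

```text
(no output)
```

View pics/t_tray.png

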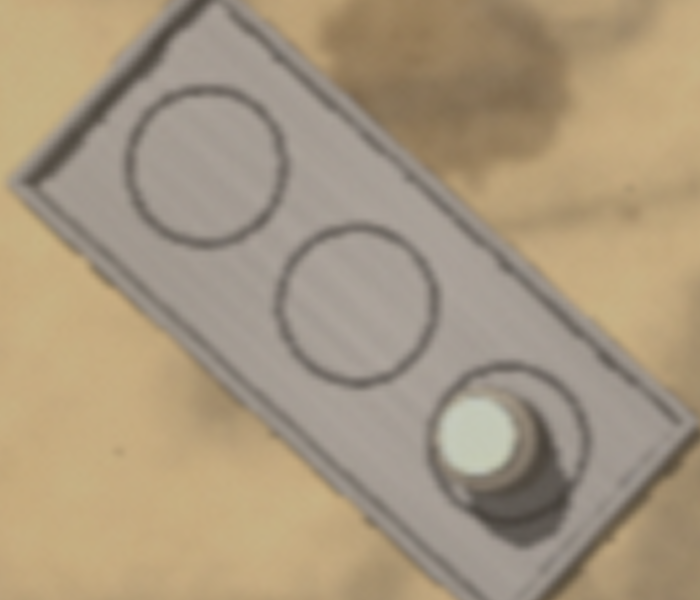

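View pics/t_bot.png

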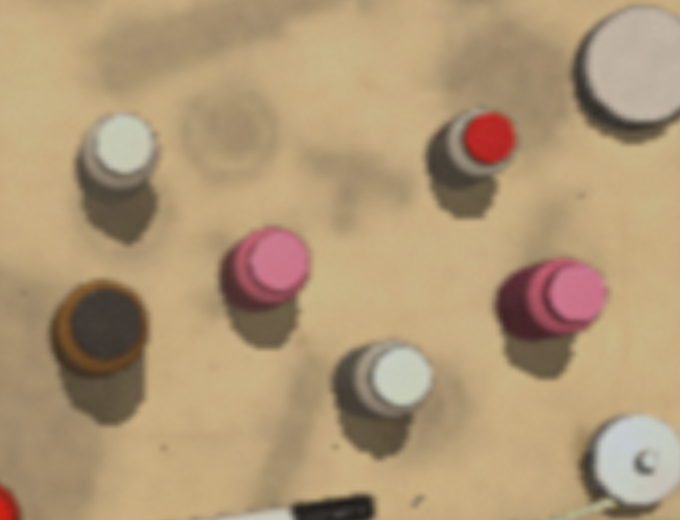

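View pics/t_c.png

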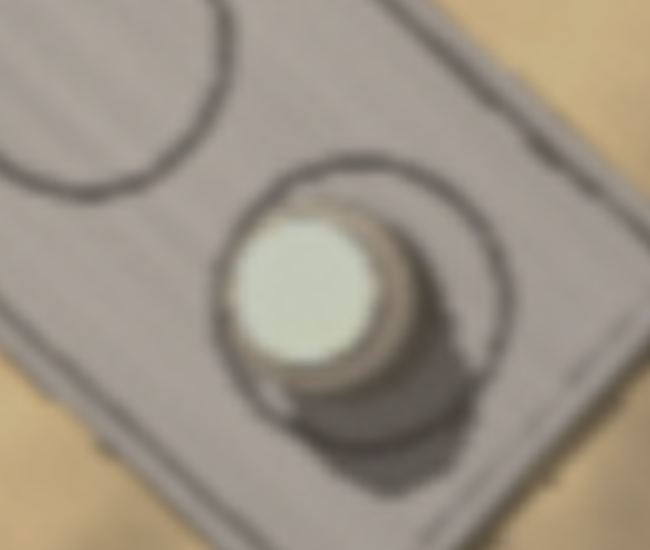

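```bash
cat >> h.py <<'E'
def shift(st,target,jaw=None):
    M=R.from_quat(st["ee_rot"]).as_matrix()
    d=M.T@(np.array(target)-st["position"])/10
    ang=np.degrees(np.arctan2(M[1,0],M[0,0]))
    tilt=np.degrees(np.arccos(-M[2,2]))
    # exact rotation to tool down w/ jaw angle
    rv=None
    if jaw is not None:
        j=np.radians(jaw); c,s=np.cos(j),np.sin(j)
        T=np.array([[c,s,0],[s,-c,0],[0,0,-1]])
        rv=np.round(R.from_matrix(M.T@T).as_rotvec(),4)
    print("t",round(st["clock"],2),"pos",np.round(st["position"],1),"jaw",round(ang,1),"tilt",round(tilt,2),"w",round(st["gripper_width"],1),"F",np.round(st["contact_force"],1)); print(" ->",target,"shift cm",np.round(d,2),"rot",rv)
E
python3 - <<'E'
from bench import telemetry
from h import *
s=telemetry.read_state()
shift(s,[300,-300,225],114); shift(s,[568.5,-121.5,190],114)
E
```

```text
t 0.55 pos [ 253.6 -571.2  225.8] jaw 113.9 tilt 0.0 w 85.4 F [-0.6  0.5 -0.1]
 -> [300, -300, 225] shift cm [22.9  15.24  0.08] rot [ 0.     0.    -0.001]
t 0.55 pos [ 253.6 -571.2  225.8] jaw 113.9 tilt 0.0 w 85.4 F [-0.6  0.5 -0.1]
 -> [568.5, -121.5, 190] shift cm [28.32 47.03  3.58] rot [ 0.     0.    -0.001]
```

Request:
apply_moves:
  steps:
    - {"hand": 1, "xyz": [22.9, 15.2, 0], "delta_rot": [0, 0, 0]}
    - {"hand": 1, "xyz": [22.9, 15.2, 0], "delta_rot": [0, 0, 0]}
    - {"hand": 1, "xyz": [22.9, 15.2, 0], "delta_rot": [0, 0, 0]}
    - {"hand": 1, "xyz": [22.9, 15.2, 0], "delta_rot": [0, 0, 0]}
    - {"hand": 1, "xyz": [22.9, 15.2, 0], "delta_rot": [0, 0, 0]}
    - {"hand": 1, "xyz": [22.9, 15.2, 0], "delta_rot": [0, 0, 0]}
    - {"hand": 1, "xyz": [22.9, 15.2, 0], "delta_rot": [0, 0, 0]}
    - {"hand": 1, "xyz": [28.3, 47.0, 0], "delta_rot": [0, 0, 0]}
    - {"hand": 1, "xyz": [28.3, 47.0, 0], "delta_rot": [0, 0, 0]}
    - {"hand": 1, "xyz": [28.3, 47.0, 3.6], "delta_rot": [0, 0, 0]}
    - {"hand": 1, "xyz": [28.3, 47.0, 3.6], "delta_rot": [0, 0, 0]}
    - {"hand": 1, "xyz": [28.3, 47.0, 3.6], "delta_rot": [0, 0, 0]}

```text
clock: 1.55
position: [473.5, -184.2, 207.6]
ee_rot: [0.545, 0.839, 0.0, 0.001]
contact_force: [0.7, -0.2, 0.0]
gripper_width: 85.4
```

```bash
python3 - <<'E'
from bench import telemetry
from h import *
s=telemetry.read_state()
shift(s,[568.5,-121.5,190],114)
E
```

```text
t 1.55 pos [ 473.5 -184.2  207.6] jaw 114.0 tilt 0.09 w 85.4 F [ 0.7 -0.2  0. ]
 -> [568.5, -121.5, 190] shift cm [ 1.87 11.22  1.77] rot [ 0.0013  0.0008 -0.0005]
```

Request:
apply_moves:
  steps:
    - {"hand": 1, "xyz": [1.8, 11.2, 1.7], "delta_rot": [0, 0, 0]}
    - {"hand": 1, "xyz": [1.8, 11.2, 1.7], "delta_rot": [0, 0, 0]}
    - {"hand": 1, "xyz": [1.8, 11.2, 1.7], "delta_rot": [0, 0, 0]}
    - {"hand": 1, "xyz": [1.8, 11.2, 1.7], "delta_rot": [0, 0, 0]}
    - {"hand": 1, "xyz": [1.8, 11.2, 1.7], "delta_rot": [0, 0, 0]}

```text
clock: 1.97
position: [567.9, -122.7, 189.1]
ee_rot: [0.544, 0.839, -0.001, -0.001]
contact_force: [0.0, -0.8, -0.4]
gripper_width: 85.5
```

```bash
python3 - <<'E'
from bench import telemetry,get_image,nets
from h import *
p=get_image("wrist");cv2.imwrite("pics/w1.png",p["frame"])
print({k:v for k,v in p.items() if k!="frame"})
for d in nets.pinpoint(p,"bottle_a"): print(np.round(d["xyz"],1),round(d["confidence"],2))
s=telemetry.read_state()
shift(s,[568.5,-121.5,50],114)
E
```

```text
{'fx': 371.64829954431775, 'fy': 371.64829954431775, 'cx': 311.644818698564, 'cy': 241.0950807256453, 'origin': array([ 496.3948393 , -153.71309484,  337.45450243]), 'orientation': array([0.53782709, 0.82913609, 0.12855032, 0.08215947]), 'shot': 4}
[ 509.  -198.6   -1.3] 0.88
[ 565.  -118.6    2.6] 0.83
[ 495.7 -353.1    0.8] 0.72
[ 451.  -259.1   -3.9] 0.68
[381.8 -51.5  -2.7] 0.56
t 2.07 pos [ 566.6 -124.   190.1] jaw 113.9 tilt 0.04 w 85.5 F [ 0.1  0.3 -0.3]
 -> [568.5, -121.5, 50] shift cm [ 0.15  0.28 14.01] rot [-0.0006 -0.0002 -0.0011]
```

View pics/w1.png

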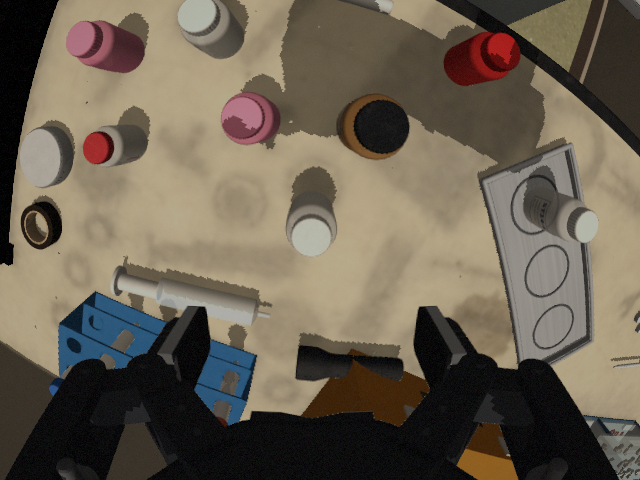

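```bash
cat >> h.py <<'E'
def fray(p,u,v,z):
    x=(u-p["cx"])/p["fx"];y=(v-p["cy"])/p["fy"];r=np.hypot(x,y)
    d=np.array([np.sin(r)*x/r,np.sin(r)*y/r,np.cos(r)]) if r>0 else np.array([0,0,1.])
    d=R.from_quat(p["orientation"]).as_matrix()@d
    return p["origin"]+d*(z-p["origin"][2])/d[2]
def whitecap(p,u,v,r=40):
    f=p["frame"].astype(int);m=(f.min(2)>165).astype(np.uint8)
    n,l,s,c=cv2.connectedComponentsWithStats(m)
    return [(np.round(c[i],1),s[i][2:5]) for i in range(1,n) if s[i][4]>60 and np.hypot(*(c[i]-[u,v]))<r]
E
python3 - <<'E'
from bench import telemetry,get_image,nets
from h import *
p=get_image("wrist")
print("a cap",whitecap(p,311,236),fray(p,311.5,236,85))
for n,u,v in [("c",582,226)]: print(n,whitecap(p,u,v),fray(p,u,v,89))
for u,v in [(535,205),(547,271),(553,327)]: print("ring",fray(p,u,v,4))
t=get_image("top")
for n,u,v in [("a",356,213),("c",254,265),("b",424,271)]: print(n,whitecap(t,u,v,12))
s=telemetry.read_state();shift(s,[568.5,-121.5,50],114)
E
```

```text
a cap [(array([311.8, 239.2]), array([  37,   35, 1022], dtype=int32))] [ 564.74829497 -123.47424124   85.        ]
c [(array([586.4, 228. ]), array([ 22,  30, 453], dtype=int32))] [461.48174807  82.26996717  89.        ]
ring [460.74439653  86.04914366   4.        ]
ring [515.98801753 146.7345801    4.        ]
ring [572.36613773 207.4161218    4.        ]
a []
c []
b [(array([426.1, 270.3]), array([ 13,  14, 142], dtype=int32))]
t 2.17 pos [ 566.4 -124.6  190.7] jaw 113.9 tilt 0.03 w 85.3 F [ 0.1  0.3 -0.2]
 -> [568.5, -121.5, 50] shift cm [ 0.2   0.31 14.07] rot [ 0.0004  0.0002 -0.002 ]
```

Request:
apply_moves:
  steps:
    - {"hand": 1, "xyz": [0.2, 0.2, 4], "delta_rot": [0, 0, 0]}
    - {"hand": 1, "xyz": [0.2, 0.2, 8], "delta_rot": [0, 0, 0]}
    - {"hand": 1, "xyz": [0.2, 0.2, 11], "delta_rot": [0, 0, 0]}
    - {"hand": 1, "xyz": [0.2, 0.2, 13], "delta_rot": [0, 0, 0]}
    - {"hand": 1, "xyz": [0.2, 0.2, 14.1], "delta_rot": [0, 0, 0]}
    - {"hand": 1, "xyz": [0.2, 0.2, 14.1], "delta_rot": [0, 0, 0]}
    - {"hand": 1, "xyz": [0.2, 0.2, 14.1], "delta_rot": [0, 0, 0]}

```text
clock: 2.75
position: [568.5, -121.8, 50.1]
ee_rot: [0.545, 0.838, 0.0, 0.001]
contact_force: [0.2, 0.9, 1.0]
gripper_width: 85.2
```

```bash
python3 - <<'E'
from bench import telemetry,get_image,nets
from h import *
p=get_image("wrist");cv2.imwrite("pics/w2.png",p["frame"])
s=telemetry.read_state();shift(s,[567.5,-122,48],114)
E
```

```text
t 2.8 pos [ 569.2 -121.7   51. ] jaw 113.9 tilt 0.18 w 85.1 F [-0.  -0.8  0.4]
 -> [567.5, -122, 48] shift cm [ 0.04 -0.17  0.3 ] rot [ 0.0028  0.0015 -0.0012]
```

View pics/w2.png

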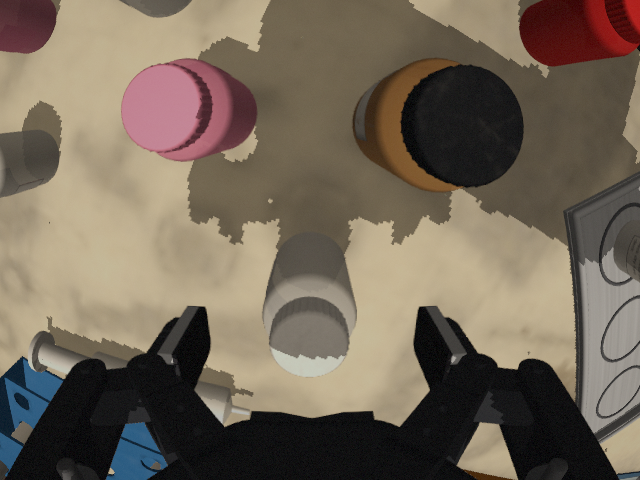

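The wrist view shows the bottle centred between the jaws, with its cap at about (310,338). I'll nudge the tool into place and close.

Request:
apply_moves:
  steps:
    - {"hand": 1, "xyz": [0, -0.1, 0.2], "delta_rot": [0, 0, 0]}
    - {"hand": 0.3, "xyz": [0, -0.1, 0.2], "delta_rot": [0, 0, 0]}
    - {"hand": 0.2, "xyz": [0, -0.1, 0.2], "delta_rot": [0, 0, 0]}
    - {"hand": 0.2, "xyz": [0, -0.1, 0.2], "delta_rot": [0, 0, 0]}
    - {"hand": 0.2, "xyz": [0, -0.1, 0.2], "delta_rot": [0, 0, 0]}
    - {"hand": 0.2, "xyz": [0, -0.1, 0.2], "delta_rot": [0, 0, 0]}
    - {"hand": 0.2, "xyz": [0, -0.1, 0.2], "delta_rot": [0, 0, 0]}
    - {"hand": 0.2, "xyz": [0, -0.1, 0.2], "delta_rot": [0, 0, 0]}
    - {"hand": 0.2, "xyz": [0, -0.1, 0.2], "delta_rot": [0, 0, 0]}
    - {"hand": 0.2, "xyz": [0, -0.1, 0.2], "delta_rot": [0, 0, 0]}

```text
clock: 3.63
position: [567.9, -121.7, 48.2]
ee_rot: [0.545, 0.839, 0.0, 0.001]
contact_force: [0.0, -0.2, 6.3]
gripper_width: 36.7
```

```bash
python3 - <<'E'
from bench import telemetry,get_image,nets
from h import *
s=telemetry.read_state();shift(s,[570,-122,165],114)
p=get_image("wrist");cv2.imwrite("pics/w3.png",p["frame"])
s=telemetry.read_state();shift(s,[572.5,207,165],138)
E
```

```text
t 3.63 pos [ 567.9 -121.7   48.2] jaw 114.0 tilt 0.1 w 36.7 F [ 0.  -0.2  6.3]
 -> [570, -122, 165] shift cm [ -0.12   0.19 -11.68] rot [ 0.0014  0.0009 -0.0006]
t 3.68 pos [ 567.9 -121.7   48.2] jaw 114.0 tilt 0.1 w 36.6 F [ 0.  -0.2  5.2]
 -> [572.5, 207, 165] shift cm [ 29.84  13.78 -11.69] rot [ 0.0012  0.0012 -0.4195]
```

View pics/w3.png

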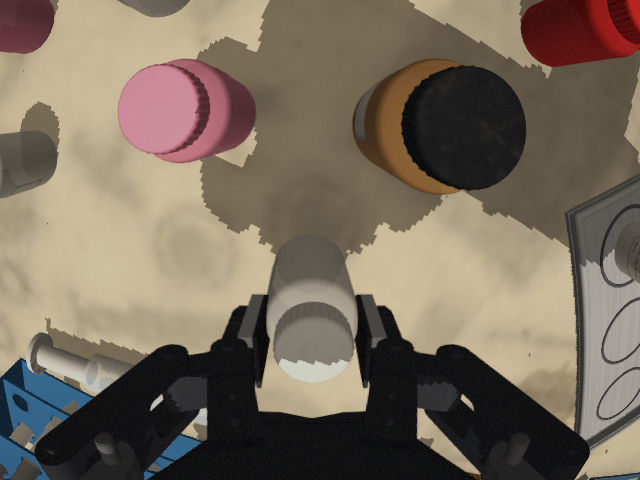

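Request:
apply_moves:
  steps:
    - {"hand": 0.2, "xyz": [0, 0, -2], "delta_rot": [0, 0, 0]}
    - {"hand": 0.2, "xyz": [0, 0, -5], "delta_rot": [0, 0, 0]}
    - {"hand": 0.2, "xyz": [0, 0, -8.5], "delta_rot": [0, 0, 0]}
    - {"hand": 0.2, "xyz": [0, 0, -12], "delta_rot": [0, 0, 0]}
    - {"hand": 0.2, "xyz": [0, 0, -12], "delta_rot": [0, 0, 0]}
    - {"hand": 0.2, "xyz": [0, 0, -12], "delta_rot": [0, 0, 0]}
    - {"hand": 0.2, "xyz": [0, 0, -12], "delta_rot": [0, 0, 0]}

```text
clock: 4.27
position: [566.4, -121.4, 166.4]
ee_rot: [0.545, 0.838, -0.0, -0.001]
contact_force: [-0.1, -0.1, -0.9]
gripper_width: 36.6
```

```bash
python3 - <<'E'
from bench import telemetry,get_image,nets
from h import *
p=get_image("wrist")
t=get_image("side")
cv2.imwrite("pics/ws4.png",np.hstack([cv2.resize(p["frame"][180:460,160:460],(400,373)),cv2.resize(t["frame"][100:310,220:420],(400,420))[:373]]))
s=telemetry.read_state();shift(s,[572.5,207,165],138)
E
```

```text
t 4.37 pos [ 566.  -121.6  165.4] jaw 113.9 tilt 0.21 w 36.6 F [ 1.  -0.7 -0. ]
 -> [572.5, 207, 165] shift cm [29.77 13.91  0.05] rot [-0.0028 -0.0024 -0.4203]
```

View pics/ws4.png

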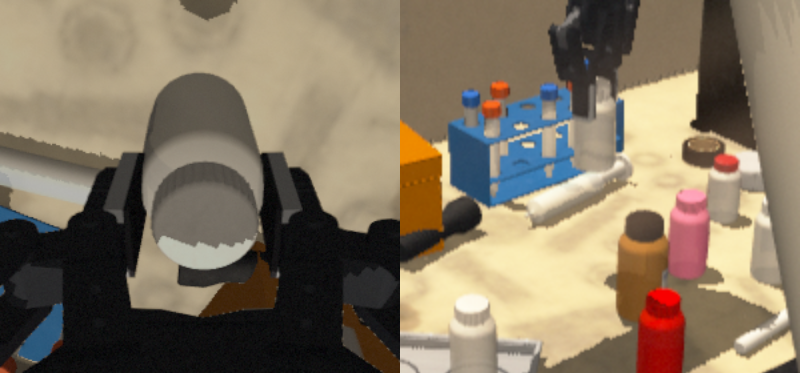

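Request:
apply_moves:
  steps:
    - {"hand": 0.2, "xyz": [3.5, 1.6, 0], "delta_rot": [0, 0, -0.1]}
    - {"hand": 0.2, "xyz": [7, 3.2, 0], "delta_rot": [0, 0, -0.2]}
    - {"hand": 0.2, "xyz": [10.5, 4.9, 0], "delta_rot": [0, 0, -0.3]}
    - {"hand": 0.2, "xyz": [14, 6.5, 0], "delta_rot": [0, 0, -0.42]}
    - {"hand": 0.2, "xyz": [17.5, 8.2, 0], "delta_rot": [0, 0, -0.42]}
    - {"hand": 0.2, "xyz": [21, 9.8, 0], "delta_rot": [0, 0, -0.42]}
    - {"hand": 0.2, "xyz": [24.5, 11.4, 0], "delta_rot": [0, 0, -0.42]}
    - {"hand": 0.2, "xyz": [28, 13, 0], "delta_rot": [0, 0, -0.42]}
    - {"hand": 0.2, "xyz": [29.7, 13.9, 0], "delta_rot": [0, 0, -0.42]}
    - {"hand": 0.2, "xyz": [29.7, 13.9, 0], "delta_rot": [0, 0, -0.42]}
    - {"hand": 0.2, "xyz": [29.7, 13.9, 0], "delta_rot": [0, 0, -0.42]}

```text
clock: 5.28
position: [572.8, 207.0, 165.2]
ee_rot: [0.357, 0.934, -0.001, -0.001]
contact_force: [0.1, -0.6, -0.7]
gripper_width: 37.1
```

```bash
python3 - <<'E'
from bench import telemetry,get_image,nets
from h import *
p=get_image("wrist");cv2.imwrite("pics/w5.png",p["frame"])
t=get_image("top");cv2.imwrite("pics/t5.png",rect(t,400,640,10,290,4,2.5))
print({k:v for k,v in p.items() if k!="frame"})
s=telemetry.read_state();shift(s,[572.5,207,54],138)
E
```

```text
{'fx': 371.64829954431775, 'fy': 371.64829954431775, 'cx': 311.644818698564, 'cy': 241.0950807256453, 'origin': array([520.5498733 , 150.15314451, 313.7058122 ]), 'orientation': array([0.35322515, 0.92312992, 0.14222173, 0.0532553 ]), 'shot': 11}
t 5.38 pos [573.1 205.3 165.9] jaw 138.0 tilt 0.16 w 36.6 F [-0.7 -0.6 -0.7]
 -> [572.5, 207, 54] shift cm [ 0.15  0.12 11.19] rot [-0.0027 -0.0008 -0.0005]
```

View pics/w5.png

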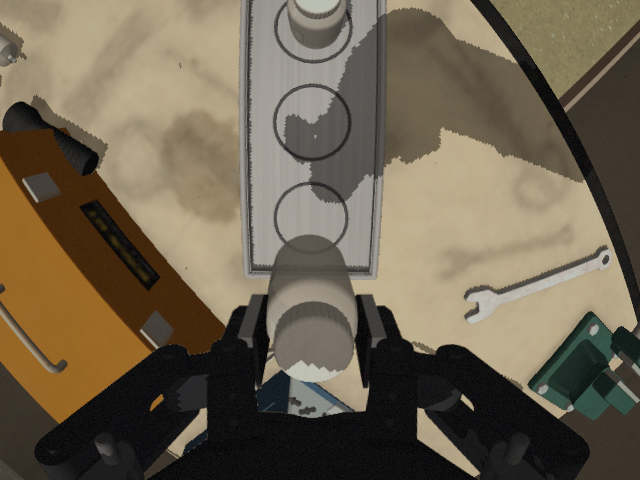

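View pics/t5.png

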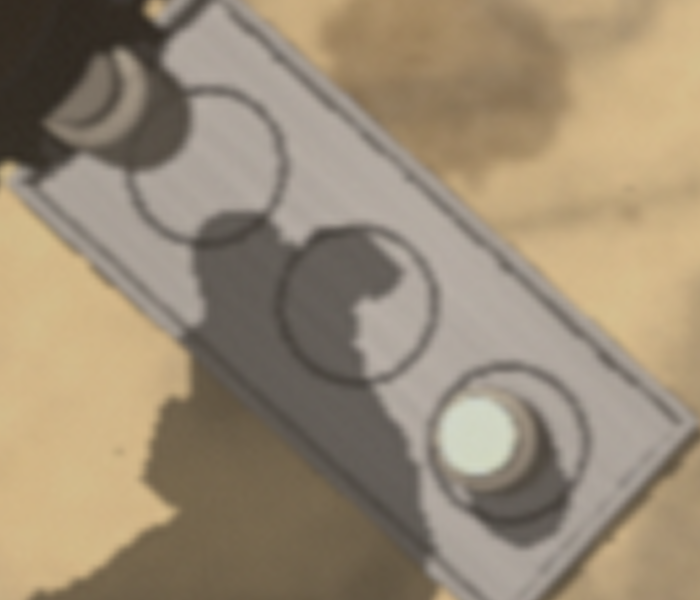

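```bash
cat >> h.py <<'E'
def fproj(p,P):
    q=(np.atleast_2d(P)-p["origin"])@R.from_quat(p["orientation"]).as_matrix()
    rho=np.hypot(q[:,0],q[:,1]);th=np.arctan2(rho,q[:,2])
    return np.c_[p["fx"]*th*q[:,0]/rho+p["cx"],p["fy"]*th*q[:,1]/rho+p["cy"]]
def circ(c,r,z,n=180):
    a=np.linspace(0,2*np.pi,n);return np.c_[c[0]+r*np.cos(a),c[1]+r*np.sin(a),np.full(n,z)]
def draw(p,rings,fisheye,fn,crop=None,sc=1):
    f=cv2.resize(p["frame"],None,fx=sc,fy=sc,interpolation=cv2.INTER_CUBIC)
    for c,r,z,col in rings:
        q=(fproj if fisheye else proj)(p,circ(c,r,z))
        cv2.polylines(f,[np.int32((q+.5)*sc*8-4)],True,col,1,cv2.LINE_AA,3)
    if crop: x0,y0,x1,y1=[int(v*sc) for v in crop];f=f[y0:y1,x0:x1]
    cv2.imwrite(fn,f)
E
python3 - <<'E'
from bench import telemetry,get_image,nets
from h import *
p=get_image("wrist");s=telemetry.read_state();shift(s,[572.5,207,54],138)
print([np.round(fray(p,u,v,4),1) for u,v in [(311,217),(312,122.5),(314,23)]])
T=s["position"][:2];b=s["position"][2]-48.2
draw(p,[(T,15,b+85,(0,0,255)),(T,20,b,(0,255,0)),(T,20,b+65,(255,0,0)),((572.5,207),29.5,4,(0,255,255)),((516.5,147),29.5,4,(0,255,255)),((461.5,86),29.5,4,(0,255,255)),((461.5,86),20,4,(0,255,0)),((461.5,86),15,89,(0,0,255))],True,"pics/w6.png",(180,0,440,400),2 and 1.5)
E
```

```text
t 5.43 pos [573.3 205.  166.3] jaw 137.9 tilt 0.12 w 36.7 F [ 0.7 -0.2 -0.8]
 -> [572.5, 207, 54] shift cm [ 0.19  0.12 11.23] rot [-0.002  -0.0005 -0.0011]
[array([571.6, 205.2,   4. ]), array([517.1, 146. ,   4. ]), array([458.7,  83.6,   4. ])]
```

View pics/w6.png

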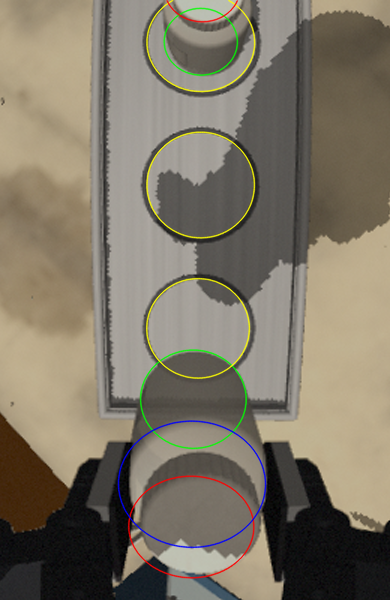

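Request:
apply_moves:
  steps:
    - {"hand": 0.2, "xyz": [0.1, 0.1, 3], "delta_rot": [0, 0, 0]}
    - {"hand": 0.2, "xyz": [0.1, 0.1, 6], "delta_rot": [0, 0, 0]}
    - {"hand": 0.2, "xyz": [0.1, 0.1, 8.5], "delta_rot": [0, 0, 0]}
    - {"hand": 0.2, "xyz": [0.1, 0.1, 10.3], "delta_rot": [0, 0, 0]}
    - {"hand": 0.2, "xyz": [0.1, 0.1, 10.8], "delta_rot": [0, 0, 0]}
    - {"hand": 0.2, "xyz": [0.1, 0.1, 10.8], "delta_rot": [0, 0, 0]}
    - {"hand": 0.2, "xyz": [0.1, 0.1, 10.8], "delta_rot": [0, 0, 0]}

```text
clock: 6.02
position: [574.5, 207.1, 60.1]
ee_rot: [0.359, 0.933, 0.0, 0.001]
contact_force: [0.1, 0.0, -0.1]
gripper_width: 36.5
```

```bash
python3 - <<'E'
from bench import telemetry,get_image,nets
from h import *
P=[]
for i in range(4):
    p=get_image("wrist");s=telemetry.read_state();P.append(s["position"]);
print(np.round(P,1))
shift(s,[573.3,206.8,53],138)
t=get_image("top");cv2.imwrite("pics/t7.png",rect(t,400,640,10,290,4,2.5))
T=s["position"][:2];b=s["position"][2]-48.2
draw(p,[(T,15,b+85,(0,0,255)),(T,20,b,(0,255,0)),(T,20,b+65,(255,0,0)),((573.3,206.8),29.5,4,(0,255,255))],True,"pics/w7.png",(180,0,440,400),1.5)
E
```

```text
[[574.8 207.6  60.7]
 [574.8 207.8  61. ]
 [574.7 208.   61. ]
 [574.5 208.   60.8]]
t 6.22 pos [574.5 208.   60.8] jaw 138.0 tilt 0.17 w 36.9 F [ 0.4 -0.2 -0.4]
 -> [573.3, 206.8, 53] shift cm [ 0.01 -0.17  0.78] rot [ 0.0029  0.0008 -0.    ]
```

View pics/w7.png

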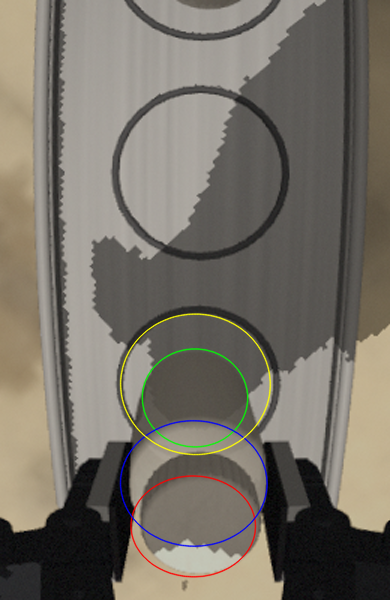

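View pics/t7.png

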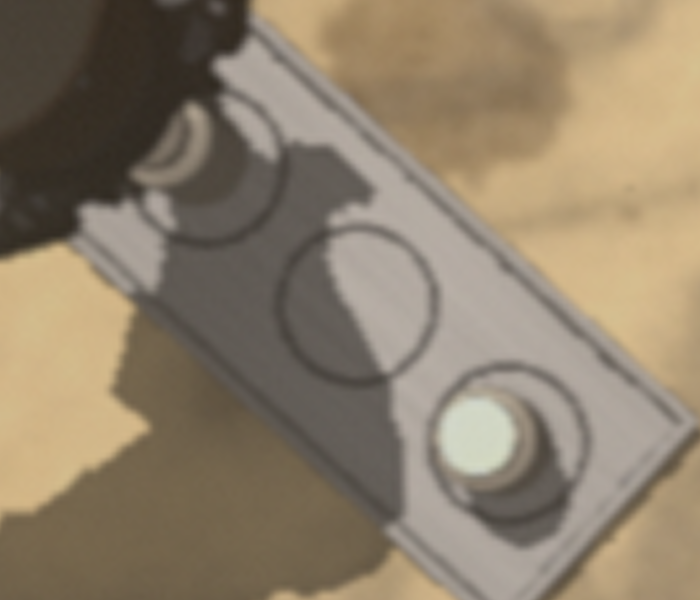

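Request:
apply_moves:
  steps:
    - {"hand": 0.2, "xyz": [0, -0.2, 0.2], "delta_rot": [0, 0, 0]}
    - {"hand": 0.2, "xyz": [0, -0.2, 0.4], "delta_rot": [0, 0, 0]}
    - {"hand": 0.2, "xyz": [0, -0.2, 0.6], "delta_rot": [0, 0, 0]}
    - {"hand": 0.2, "xyz": [0, -0.2, 0.75], "delta_rot": [0, 0, 0]}
    - {"hand": 0.2, "xyz": [0, -0.2, 0.8], "delta_rot": [0, 0, 0]}
    - {"hand": 0.2, "xyz": [0, -0.2, 0.8], "delta_rot": [0, 0, 0]}
    - {"hand": 0.2, "xyz": [0, -0.2, 0.8], "delta_rot": [0, 0, 0]}

```text
clock: 6.85
position: [572.7, 206.4, 52.2]
ee_rot: [0.358, 0.934, 0.0, 0.0]
contact_force: [-2.0, 0.2, 5.2]
gripper_width: 36.4
```

```bash
python3 - <<'E'
from bench import telemetry,get_image,nets
from h import *
P=[]
for i in range(3):
    p=get_image("wrist");s=telemetry.read_state();P.append(np.r_[s["position"],s["contact_force"]]);
print(np.round(P,1))
shift(s,[573,206.5,52.2],138)
T=s["position"][:2];b=s["position"][2]-48.2
draw(p,[(T,15,b+85,(0,0,255)),(T,20,b,(0,255,0)),((573.,206.5),29.5,4,(0,255,255))],True,"pics/w8.png",(180,120,440,420),2)
E
```

```text
[[ 5.727e+02  2.064e+02  5.230e+01 -1.400e+00 -6.000e-01  5.900e+00]
 [ 5.726e+02  2.064e+02  5.220e+01 -1.300e+00 -5.000e-01  5.200e+00]
 [ 5.727e+02  2.064e+02  5.220e+01 -1.300e+00  4.000e-01  4.800e+00]]
t 7.0 pos [572.7 206.4  52.2] jaw 138.0 tilt 0.05 w 36.5 F [-1.3  0.4  4.8]
 -> [573, 206.5, 52.2] shift cm [-0.02  0.03  0.  ] rot [0.0008 0.0005 0.0007]
```

View pics/w8.png

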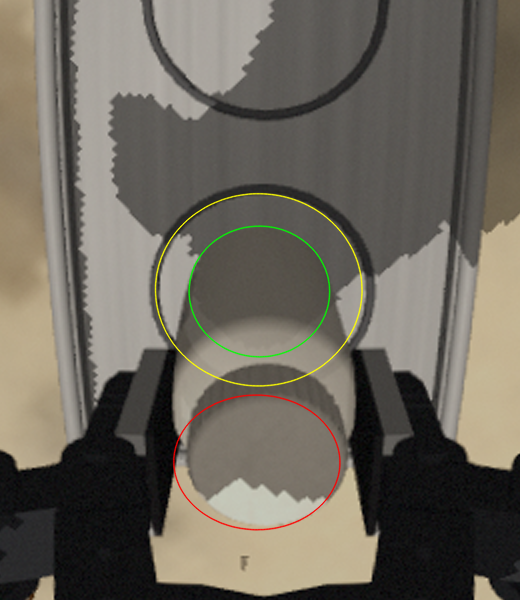

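Request:
apply_moves:
  steps:
    - {"hand": 0.5, "xyz": [0, 0, 0], "delta_rot": [0, 0, 0]}
    - {"hand": 0.6, "xyz": [0, 0, 0], "delta_rot": [0, 0, 0]}
    - {"hand": 0.8, "xyz": [0, 0, 0], "delta_rot": [0, 0, 0]}
    - {"hand": 1, "xyz": [0, 0, 0], "delta_rot": [0, 0, 0]}
    - {"hand": 1, "xyz": [0, 0, -1], "delta_rot": [0, 0, 0]}
    - {"hand": 1, "xyz": [0, 0, -4], "delta_rot": [0, 0, 0]}
    - {"hand": 1, "xyz": [0, 0, -8], "delta_rot": [0, 0, 0]}
    - {"hand": 1, "xyz": [0, 0, -12], "delta_rot": [0, 0, 0]}
    - {"hand": 1, "xyz": [0, 0, -14], "delta_rot": [0, 0, 0]}
    - {"hand": 1, "xyz": [0, 0, -14], "delta_rot": [0, 0, 0]}

```text
clock: 7.83
position: [575.4, 207.5, 198.8]
ee_rot: [0.358, 0.934, 0.005, 0.005]
contact_force: [-0.1, 0.6, -0.2]
gripper_width: 85.2
```

```bash
python3 - <<'E'
from bench import telemetry,get_image,nets
from h import *
p=get_image("wrist");s=telemetry.read_state()
cv2.imwrite("pics/w9.png",p["frame"])
shift(s,[451.5,-260.5,190],170)
E
```

```text
t 7.88 pos [573.7 206.9 195.3] jaw 138.0 tilt 0.44 w 85.5 F [-0.2  0.6 -0.6]
 -> [451.5, -260.5, 190] shift cm [-22.18 -42.92   0.27] rot [ 0.0066  0.0042 -0.5583]
```

View pics/w9.png

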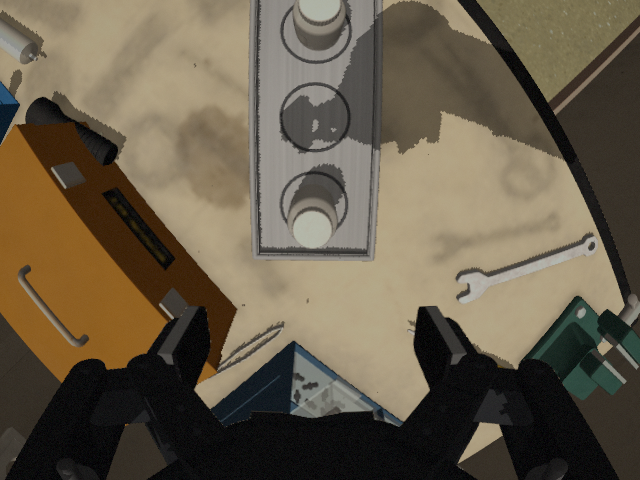

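The bottle stands in the end ring. Next is bottle b.

Request:
apply_moves:
  steps:
    - {"hand": 1, "xyz": [-2, -3.8, 0], "delta_rot": [0, 0, -0.1]}
    - {"hand": 1, "xyz": [-4, -7.5, 0], "delta_rot": [0, 0, -0.2]}
    - {"hand": 1, "xyz": [-5.8, -11.2, 0], "delta_rot": [0, 0, -0.3]}
    - {"hand": 1, "xyz": [-7.8, -15, 0], "delta_rot": [0, 0, -0.4]}
    - {"hand": 1, "xyz": [-9.7, -18.7, 0], "delta_rot": [0, 0, -0.5]}
    - {"hand": 1, "xyz": [-11.6, -22.5, 0], "delta_rot": [0, 0, -0.56]}
    - {"hand": 1, "xyz": [-13.5, -26.2, 0], "delta_rot": [0, 0, -0.56]}
    - {"hand": 1, "xyz": [-15.5, -30, 0], "delta_rot": [0, 0, -0.56]}
    - {"hand": 1, "xyz": [-17.5, -33.7, 0], "delta_rot": [0, 0, -0.56]}
    - {"hand": 1, "xyz": [-19.3, -37.4, 0], "delta_rot": [0, 0, -0.56]}
    - {"hand": 1, "xyz": [-21.2, -41, 0], "delta_rot": [0, 0, -0.56]}
    - {"hand": 1, "xyz": [-22.2, -42.9, 0.3], "delta_rot": [0, 0, -0.56]}

```text
clock: 8.88
position: [448.4, -264.0, 187.6]
ee_rot: [0.088, 0.996, 0.0, -0.001]
contact_force: [1.8, 0.2, -0.5]
gripper_width: 85.4
```

```bash
python3 - <<'E'
from bench import telemetry,get_image,nets
from h import *
for i in range(5):p=get_image("wrist")
t=get_image("top")
s=telemetry.read_state()
cv2.imwrite("pics/w10.png",p["frame"]);cv2.imwrite("pics/t10.png",rect(t,400,640,10,290,89,2.5))
print(whitecap(p,311,236,80))
for d in nets.pinpoint(p,"bottle_a"): print(np.round(d["xyz"],1),round(d["confidence"],2))
shift(s,[451.5,-260.5,48],170)
E
```

```text
[(array([307.9, 239.3]), array([ 39,  35, 989], dtype=int32))]
[378.  -52.6  -4.8] 0.8
[ 449.7 -260.7   -3. ] 0.69
[ 497.  -350.2    2.2] 0.62
[ 509.1 -198.5   -4.8] 0.6
t 9.18 pos [ 450.1 -260.5  187.7] jaw 170.1 tilt 0.07 w 85.5 F [-0.6  0.1  1.3]
 -> [451.5, -260.5, 48] shift cm [-0.15  0.02 13.97] rot [ 0.0003 -0.0012  0.0023]
```

View pics/w10.png

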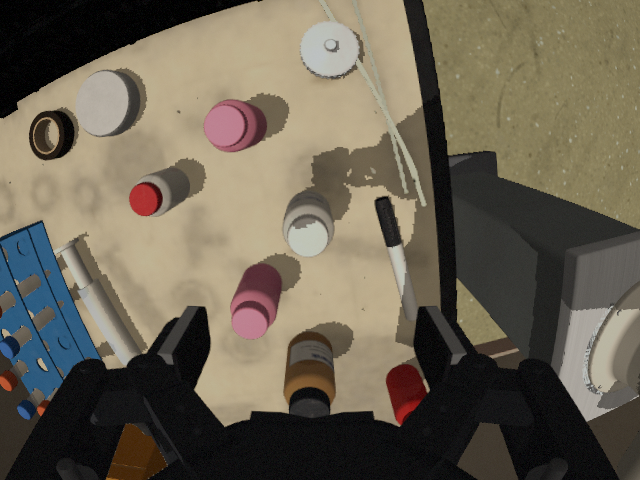

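View pics/t10.png

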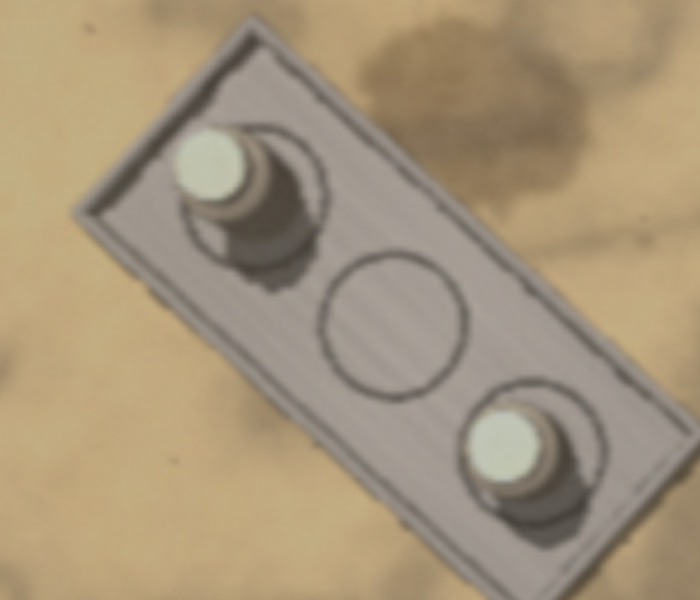

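Request:
apply_moves:
  steps:
    - {"hand": 1, "xyz": [-0.1, 0, 4], "delta_rot": [0, 0, 0]}
    - {"hand": 1, "xyz": [-0.1, 0, 8], "delta_rot": [0, 0, 0]}
    - {"hand": 1, "xyz": [-0.1, 0, 11], "delta_rot": [0, 0, 0]}
    - {"hand": 1, "xyz": [-0.1, 0, 13], "delta_rot": [0, 0, 0]}
    - {"hand": 1, "xyz": [-0.1, 0, 13.9], "delta_rot": [0, 0, 0]}
    - {"hand": 1, "xyz": [-0.1, 0, 13.9], "delta_rot": [0, 0, 0]}
    - {"hand": 1, "xyz": [-0.1, 0, 13.9], "delta_rot": [0, 0, 0]}

```text
clock: 9.82
position: [452.2, -261.0, 49.8]
ee_rot: [0.085, 0.996, -0.0, 0.0]
contact_force: [0.2, 0.1, 0.2]
gripper_width: 85.9
```

```bash
python3 - <<'E'
from bench import telemetry,get_image,nets
from h import *
for i in range(3):p=get_image("wrist")
s=telemetry.read_state()
shift(s,[451.5,-260.5,48],170)
T=s["position"][:2]
draw(p,[((451.5,-260.5),15,85,(0,0,255)),((451.5,-260.5),20,0,(0,255,0))],True,"pics/w11.png")
E
```

```text
t 9.97 pos [ 452.7 -261.5   50.9] jaw 170.1 tilt 0.21 w 85.4 F [ 0.   0.  -0.5]
 -> [451.5, -260.5, 48] shift cm [0.13 0.08 0.29] rot [-0.0004  0.0037  0.0023]
```

View pics/w11.png

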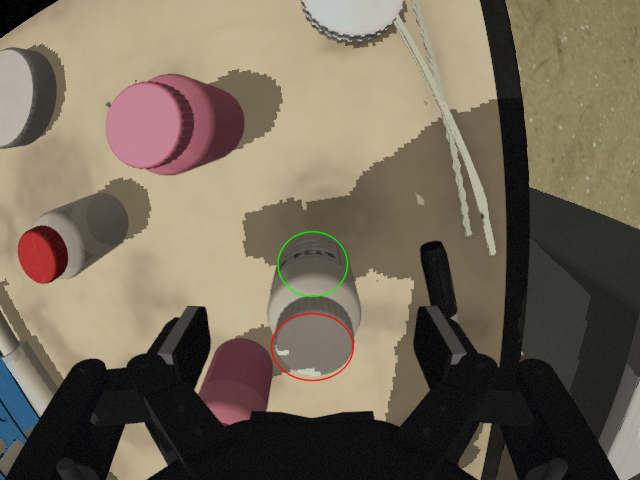

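Request:
apply_moves:
  steps:
    - {"hand": 1, "xyz": [0.05, 0.05, 0.2], "delta_rot": [0, 0, 0]}
    - {"hand": 0.3, "xyz": [0.05, 0.05, 0.2], "delta_rot": [0, 0, 0]}
    - {"hand": 0.2, "xyz": [0.05, 0.05, 0.2], "delta_rot": [0, 0, 0]}
    - {"hand": 0.2, "xyz": [0.05, 0.05, 0.2], "delta_rot": [0, 0, 0]}
    - {"hand": 0.2, "xyz": [0.05, 0.05, 0.2], "delta_rot": [0, 0, 0]}
    - {"hand": 0.2, "xyz": [0.05, 0.05, 0.2], "delta_rot": [0, 0, 0]}
    - {"hand": 0.2, "xyz": [0.05, 0.05, 0.2], "delta_rot": [0, 0, 0]}
    - {"hand": 0.2, "xyz": [0.05, 0.05, 0.2], "delta_rot": [0, 0, 0]}
    - {"hand": 0.2, "xyz": [0.05, 0.05, 0.2], "delta_rot": [0, 0, 0]}

```text
clock: 10.72
position: [451.3, -261.1, 47.9]
ee_rot: [0.086, 0.996, -0.0, 0.0]
contact_force: [-1.3, 1.2, 5.5]
gripper_width: 36.7
```

Request:
apply_moves:
  steps:
    - {"hand": 0.2, "xyz": [0, 0, -2], "delta_rot": [0, 0, 0]}
    - {"hand": 0.2, "xyz": [0, 0, -5], "delta_rot": [0, 0, 0]}
    - {"hand": 0.2, "xyz": [0, 0, -8.5], "delta_rot": [0, 0, 0]}
    - {"hand": 0.2, "xyz": [0, 0, -12], "delta_rot": [0, 0, 0]}
    - {"hand": 0.2, "xyz": [0, 0, -14], "delta_rot": [0, 0, 0]}
    - {"hand": 0.2, "xyz": [0, 0, -14], "delta_rot": [0, 0, 0]}
    - {"hand": 0.2, "xyz": [0, 0, -14], "delta_rot": [0, 0, 0]}

```text
clock: 11.3
position: [450.9, -260.6, 187.7]
ee_rot: [0.087, 0.996, 0.0, 0.001]
contact_force: [0.1, 0.6, -1.9]
gripper_width: 37.0
```

```bash
python3 - <<'E'
from bench import telemetry,get_image,nets
from h import *
p=get_image("top")
s=telemetry.read_state()
shift(s,[518,147,190],138)
# fine fits on top image
draw(p,[((573.6,207.2),29.5,4,(0,255,255)),((518,147),29.5,4,(0,255,255)),((463.2,86.4),29.5,4,(0,255,255)),((573.6,207.2),20,4,(0,255,0)),((573.6,207.2),15,89,(0,0,255)),((463.2,86.4),20,4,(0,255,0)),((463.2,86.4),15,89,(0,0,255))],False,"pics/t12.png",(165,175,300,305),4)
E
```

```text
t 11.35 pos [ 450.  -260.3  186.2] jaw 170.1 tilt 0.11 w 37.0 F [ 0.9  0.4 -1.6]
 -> [518, 147, 190] shift cm [ 0.34 41.3  -0.33] rot [ 0.0007 -0.0017  0.5594]
```

View pics/t12.png

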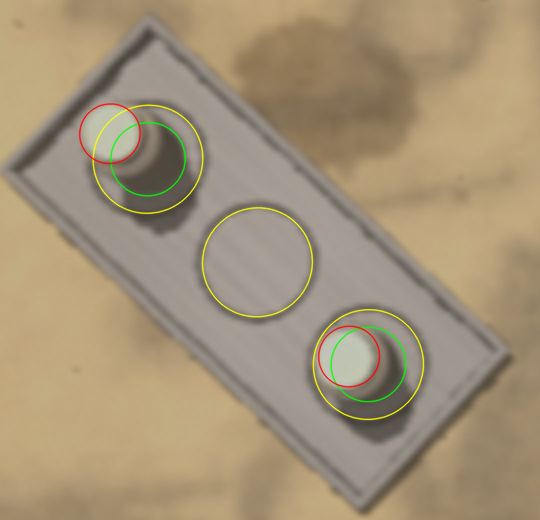

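Request:
apply_moves:
  steps:
    - {"hand": 0.2, "xyz": [0, 3.8, 0], "delta_rot": [0, 0, 0.1]}
    - {"hand": 0.2, "xyz": [0, 7.6, 0], "delta_rot": [0, 0, 0.2]}
    - {"hand": 0.2, "xyz": [0, 11.4, 0], "delta_rot": [0, 0, 0.3]}
    - {"hand": 0.2, "xyz": [0.1, 15.2, 0], "delta_rot": [0, 0, 0.4]}
    - {"hand": 0.2, "xyz": [0.2, 19, 0], "delta_rot": [0, 0, 0.5]}
    - {"hand": 0.2, "xyz": [0.2, 22.8, 0], "delta_rot": [0, 0, 0.56]}
    - {"hand": 0.2, "xyz": [0.2, 26.6, 0], "delta_rot": [0, 0, 0.56]}
    - {"hand": 0.2, "xyz": [0.2, 30.4, 0], "delta_rot": [0, 0, 0.56]}
    - {"hand": 0.2, "xyz": [0.3, 34.2, 0], "delta_rot": [0, 0, 0.56]}
    - {"hand": 0.2, "xyz": [0.3, 38, 0], "delta_rot": [0, 0, 0.56]}
    - {"hand": 0.2, "xyz": [0.3, 41.2, 0], "delta_rot": [0, 0, 0.56]}
    - {"hand": 0.2, "xyz": [0.3, 41.2, 0], "delta_rot": [0, 0, 0.56]}

```text
clock: 12.35
position: [519.1, 150.0, 184.6]
ee_rot: [0.356, 0.934, -0.001, -0.001]
contact_force: [0.2, -0.4, -1.2]
gripper_width: 36.8
```

```bash
python3 - <<'E'
from bench import telemetry,get_image,nets
from h import *
for i in range(6):p=get_image("wrist")
s=telemetry.read_state()
shift(s,[517.7,146.6,64],138)
cv2.imwrite("pics/w13.png",p["frame"])
E
```

```text
t 12.65 pos [518.2 144.3 186.4] jaw 137.9 tilt 0.12 w 36.5 F [-0.4 -1.  -0.7]
 -> [517.7, 146.6, 64] shift cm [ 0.18  0.16 12.24] rot [-0.0019 -0.0007 -0.0015]
```

View pics/w13.png

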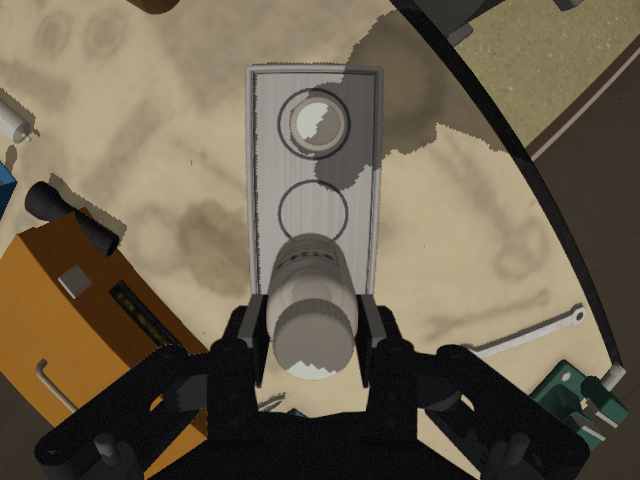

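```bash
python3 - <<'E'
from bench import telemetry,get_image,nets
from h import *
p=get_image("wrist")
s=telemetry.read_state();shift(s,[517.7,146.6,64],138)
f=cv2.resize(p["frame"][70:270,230:400],None,fx=4,fy=4,interpolation=cv2.INTER_CUBIC);cv2.imwrite("pics/w14.png",f[:600])
for n,u,v,z in [("ringc",313.5,123,4),("cap",318.5,123,89),("ringb",313.5,213,4)]: print(n,np.round(fray(p,u,v,z),1))
E
```

```text
t 12.7 pos [518.4 144.3 186.7] jaw 137.9 tilt 0.07 w 36.8 F [-0.4 -0.1 -1. ]
 -> [517.7, 146.6, 64] shift cm [ 0.2   0.14 12.27] rot [-0.0011 -0.0004 -0.0015]
ringc [461.4  86.2   4. ]
cap [460.   88.7  89. ]
ringb [515.9 146.8   4. ]
```

View pics/w14.png

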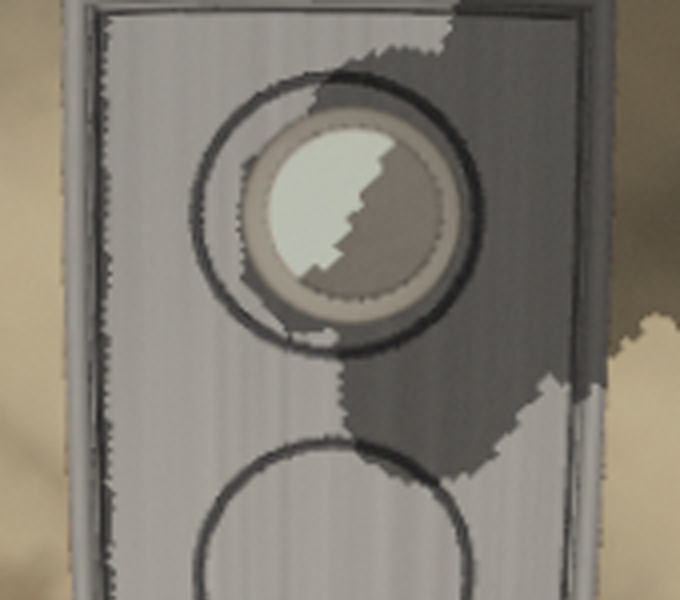

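Request:
apply_moves:
  steps:
    - {"hand": 0.2, "xyz": [0.2, 0.1, 3.5], "delta_rot": [0, 0, 0]}
    - {"hand": 0.2, "xyz": [0.2, 0.1, 7], "delta_rot": [0, 0, 0]}
    - {"hand": 0.2, "xyz": [0.2, 0.1, 10], "delta_rot": [0, 0, 0]}
    - {"hand": 0.2, "xyz": [0.2, 0.1, 12], "delta_rot": [0, 0, 0]}
    - {"hand": 0.2, "xyz": [0.2, 0.1, 12.6], "delta_rot": [0, 0, 0]}
    - {"hand": 0.2, "xyz": [0.2, 0.1, 12.6], "delta_rot": [0, 0, 0]}
    - {"hand": 0.2, "xyz": [0.2, 0.1, 12.6], "delta_rot": [0, 0, 0]}

```text
clock: 13.28
position: [518.9, 147.5, 62.1]
ee_rot: [0.358, 0.934, 0.0, 0.001]
contact_force: [0.3, 0.1, -0.7]
gripper_width: 37.0
```

```bash
python3 - <<'E'
from bench import telemetry,get_image,nets
from h import *
for i in range(6):p=get_image("wrist")
s=telemetry.read_state()
shift(s,[517,147.1,53],138)
T=s["position"][:2]
cv2.imwrite("pics/w15.png",cv2.resize(p["frame"][80:400,160:460],None,fx=1.8,fy=1.8,interpolation=cv2.INTER_CUBIC))
E
```

```text
t 13.58 pos [518.6 147.9  62.4] jaw 138.0 tilt 0.14 w 36.7 F [-0.3 -0.3 -1. ]
 -> [517, 147.1, 53] shift cm [ 0.06 -0.17  0.94] rot [0.0023 0.0007 0.0001]
```

View pics/w15.png

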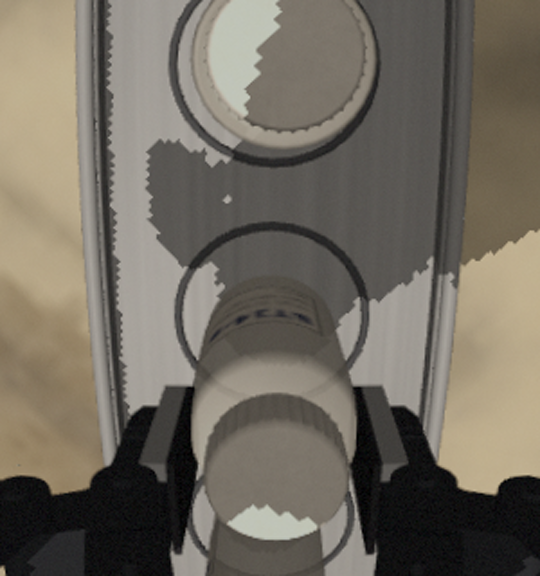

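Request:
apply_moves:
  steps:
    - {"hand": 0.2, "xyz": [0, -0.2, 0.3], "delta_rot": [0, 0, 0]}
    - {"hand": 0.2, "xyz": [0, -0.2, 0.6], "delta_rot": [0, 0, 0]}
    - {"hand": 0.2, "xyz": [0, -0.2, 0.85], "delta_rot": [0, 0, 0]}
    - {"hand": 0.2, "xyz": [0, -0.2, 0.95], "delta_rot": [0, 0, 0]}
    - {"hand": 0.2, "xyz": [0, -0.2, 0.95], "delta_rot": [0, 0, 0]}
    - {"hand": 0.2, "xyz": [0, -0.2, 0.95], "delta_rot": [0, 0, 0]}

```text
clock: 14.08
position: [516.7, 146.2, 51.9]
ee_rot: [0.358, 0.934, 0.0, 0.0]
contact_force: [-1.1, -0.1, 2.5]
gripper_width: 36.8
```

```bash
python3 - <<'E'
from bench import telemetry,get_image,nets
from h import *
for i in range(3):p=get_image("wrist")
s=telemetry.read_state()
shift(s,[517,147.1,52.2],138)
cv2.imwrite("pics/w16.png",cv2.resize(p["frame"][80:400,160:460],None,fx=1.8,fy=1.8,interpolation=cv2.INTER_CUBIC))
E
```

```text
t 14.23 pos [516.7 146.2  51.9] jaw 138.0 tilt 0.01 w 37.1 F [-1.3  1.   3.8]
 -> [517, 147.1, 52.2] shift cm [ 0.04  0.08 -0.03] rot [0.0002 0.0001 0.0002]
```

View pics/w16.png

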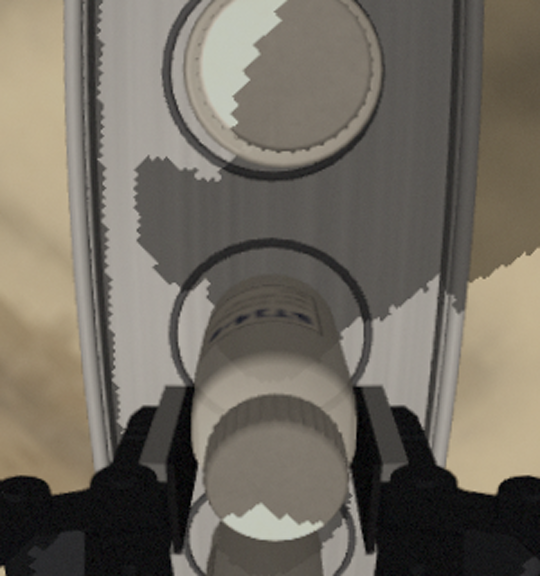

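Request:
apply_moves:
  steps:
    - {"hand": 0.5, "xyz": [0, 0, 0], "delta_rot": [0, 0, 0]}
    - {"hand": 0.6, "xyz": [0, 0, 0], "delta_rot": [0, 0, 0]}
    - {"hand": 0.8, "xyz": [0, 0, 0], "delta_rot": [0, 0, 0]}
    - {"hand": 1, "xyz": [0, 0, 0], "delta_rot": [0, 0, 0]}
    - {"hand": 1, "xyz": [0, 0, -1], "delta_rot": [0, 0, 0]}
    - {"hand": 1, "xyz": [0, 0, -4], "delta_rot": [0, 0, 0]}
    - {"hand": 1, "xyz": [0, 0, -8], "delta_rot": [0, 0, 0]}
    - {"hand": 1, "xyz": [0, 0, -12], "delta_rot": [0, 0, 0]}
    - {"hand": 1, "xyz": [0, 2, -14], "delta_rot": [0, 0, 0]}
    - {"hand": 1, "xyz": [0, 4, -14], "delta_rot": [0, 0, 0]}
    - {"hand": 1, "xyz": [0, 4, -14], "delta_rot": [0, 0, 0]}

```text
clock: 15.15
position: [546.3, 178.3, 194.7]
ee_rot: [0.358, 0.934, 0.003, 0.002]
contact_force: [0.4, 0.2, -0.5]
gripper_width: 85.3
```

```bash
python3 - <<'E'
from bench import telemetry,get_image,nets
from h import *
import pickle
for i in range(8):p=get_image("wrist")
s=telemetry.read_state()
pickle.dump((p,s),open("w17.pkl","wb"))
shift(s,[560,190,240],138)
cv2.imwrite("pics/w17.png",cv2.resize(p["frame"][0:320,200:420],None,fx=1.8,fy=1.8,interpolation=cv2.INTER_CUBIC))
E
```

```text
t 15.55 pos [543.  175.3 191.4] jaw 138.0 tilt 0.06 w 85.4 F [0.4 0.3 0.9]
 -> [560, 190, 240] shift cm [-0.28  2.22 -4.86] rot [-0.001  -0.0002 -0.0002]
```

View pics/w17.png

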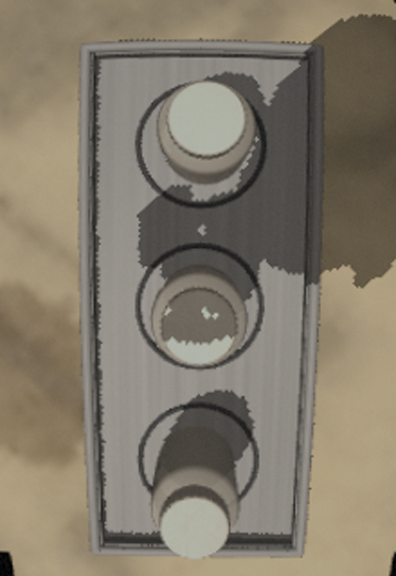

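```bash
python3 - <<'E'
from bench import telemetry,get_image,nets
from h import *
import pickle
from scipy.optimize import minimize
p,s=pickle.load(open("w17.pkl","rb"))
t=get_image("top");cv2.imwrite("pics/t18.png",rect(t,400,640,10,290,89,2.5))
lat=np.array([-.743,.669]);al=np.array([.669,.743])
def fit(p,fn,c0,r,z,span=8):
    # maximise mean radial gradient magnitude on circle, coarse-to-fine
    g=cv2.cvtColor(p["frame"],cv2.COLOR_BGR2GRAY).astype(np.float32)
    def val(c,rr):
        q=fn(p,circ(c,rr,z,120)).astype(np.float32);return cv2.remap(g,q[:,0][None],q[:,1][None],cv2.INTER_LINEAR)[0]
    best=(-1,)
    for dx in np.arange(-6,6.1,.5):
        for dy in np.arange(-6,6.1,.5):
            c=np.array(c0)+[dx,dy]
            sc=score(val,c,r)
            if sc>best[0]: best=(sc,c)
    return best
R0={"a":(573.6,207.2),"b":(518,147),"c":(463.2,86.4)}
for name,pp,fn in [("wrist",p,fproj),("top",t,proj)]:
    for k in "abc":
        score=lambda v,c,r:-np.mean(v(c,r))
        rb=None
        import builtins
        def sr(v,c,r): return 255-np.median(v(c,r))
        score=sr; rb=fit(pp,fn,R0[k],30.0,4)
        score=lambda v,c,r: np.median(np.abs(v(c,r-1.5)-v(c,r+1.5)))
        cb=fit(pp,fn,R0[k],15,89)
        d=cb[1]-rb[1]
        print(name,k,"ring",rb[1],"cap",cb[1],"sc",np.round([rb[0],cb[0]]),"lat %.1f along %.1f"%(d@lat,d@al))
E
```

```text
wrist a ring [572.6 206.7] cap [570.1 202.7] sc [185.  53.] lat -0.8 along -4.6
wrist b ring [517.5 147. ] cap [514.5 144.5] sc [190.  46.] lat 0.6 along -3.9
wrist c ring [461.7  86.4] cap [460.2  86.4] sc [194.  57.] lat 1.1 along -1.0
top a ring [573.1 207.2] cap [567.6 201.7] sc [181.   5.] lat 0.4 along -7.8
top b ring [519.  147.5] cap [516. 144.] sc [135.  25.] lat -0.1 along -4.6
top c ring [462.7  89.4] cap [462.2  89.9] sc [171.  57.] lat 0.7 along 0.0
```

View pics/t18.png

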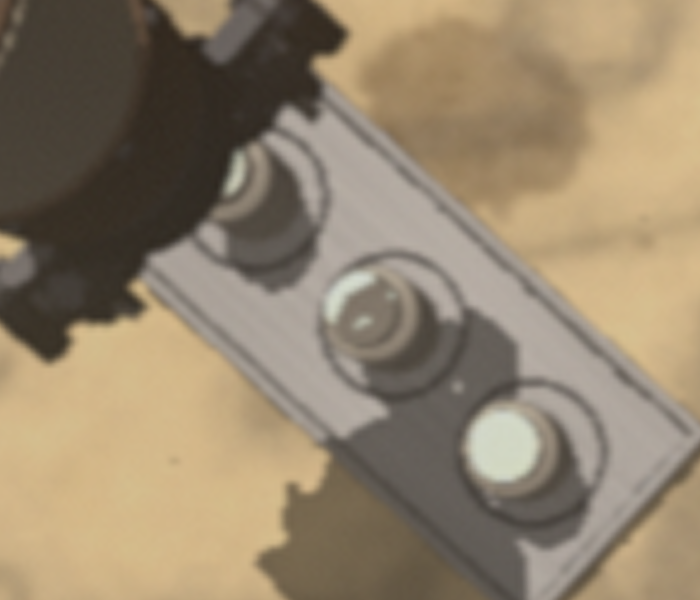

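Request:
apply_moves:
  steps:
    - {"hand": 1, "xyz": [0, 0, -4], "delta_rot": [0, 0, 0]}
    - {"hand": 1, "xyz": [0, 0, -7], "delta_rot": [0, 0, 0]}
    - {"hand": 1, "xyz": [-1.5, -4, -8], "delta_rot": [0, 0, 0]}
    - {"hand": 1, "xyz": [-3, -8, -8], "delta_rot": [0, 0, 0]}
    - {"hand": 1, "xyz": [-4.5, -12, -8], "delta_rot": [0, 0, 0]}
    - {"hand": 1, "xyz": [-6, -16, -8], "delta_rot": [0, 0, 0]}
    - {"hand": 1, "xyz": [-7.5, -20, -8], "delta_rot": [0, 0, 0]}
    - {"hand": 1, "xyz": [-9, -24, -8], "delta_rot": [0, 0, 0]}
    - {"hand": 1, "xyz": [-10.5, -28, -8], "delta_rot": [0, 0, 0]}
    - {"hand": 1, "xyz": [-12, -31, -8], "delta_rot": [0, 0, 0]}
    - {"hand": 1, "xyz": [-12.5, -32.4, -8], "delta_rot": [0, 0, 0]}

```text
clock: 16.52
position: [417.4, -151.8, 272.0]
ee_rot: [0.36, 0.933, -0.0, 0.0]
contact_force: [0.0, 0.9, -0.1]
gripper_width: 85.4
```

```bash
python3 - <<'E'
from bench import telemetry,get_image,nets
from h import *
for i in range(4): t=get_image("top")
cv2.imwrite("pics/t19.png",rect(t,430,610,50,250,89,3))
cv2.imwrite("pics/t19b.png",rect(t,430,610,50,250,4,3))
sd=get_image("side");cv2.imwrite("pics/s19.png",sd["frame"])
print(np.round(telemetry.read_state()["position"]))
E
```

```text
[ 420. -148.  272.]
```

View pics/t19.png

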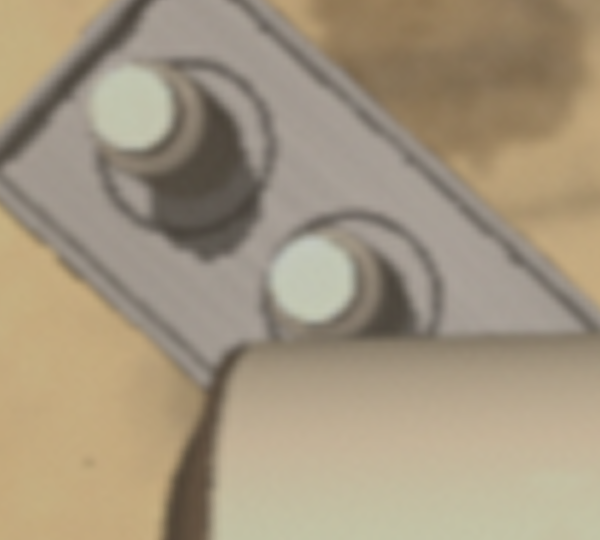

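View pics/t19b.png

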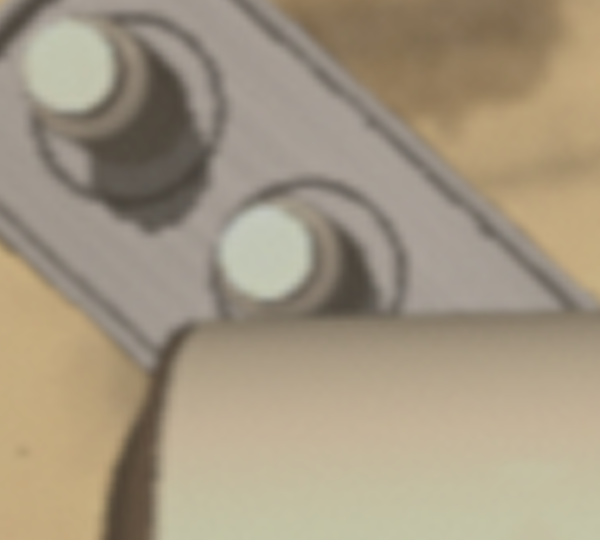

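View pics/s19.png

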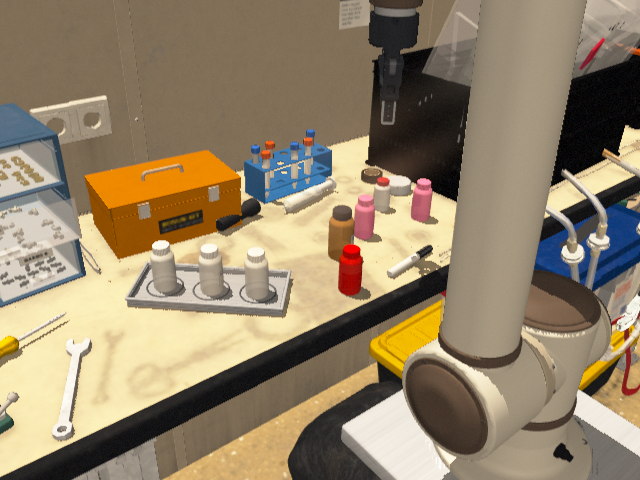

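```bash
python3 - <<'E'
from bench import get_image
from h import *
sd=get_image("side")
L=[]
for c in [(573.6,207.2),(518,147),(463.2,86.4)]: L+=[(c,29.5,4,(0,255,255)),(c,20,4,(0,255,0)),(c,15,89,(0,0,255))]
draw(sd,L,False,"pics/s20.png",(125,230,300,325),4.5)
cv2.imwrite("pics/s20b.png",cv2.resize(sd["frame"][230:325,125:300],None,fx=4.5,fy=4.5,interpolation=cv2.INTER_CUBIC))
E
```

```text
(no output)
```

View pics/s20.png

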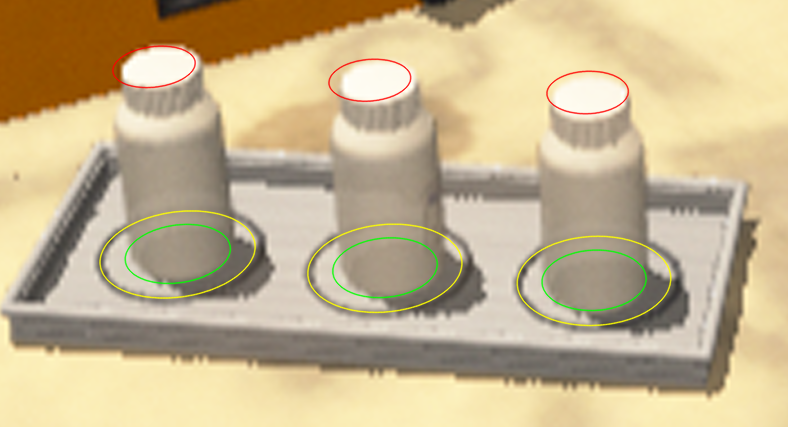

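View pics/s20b.png

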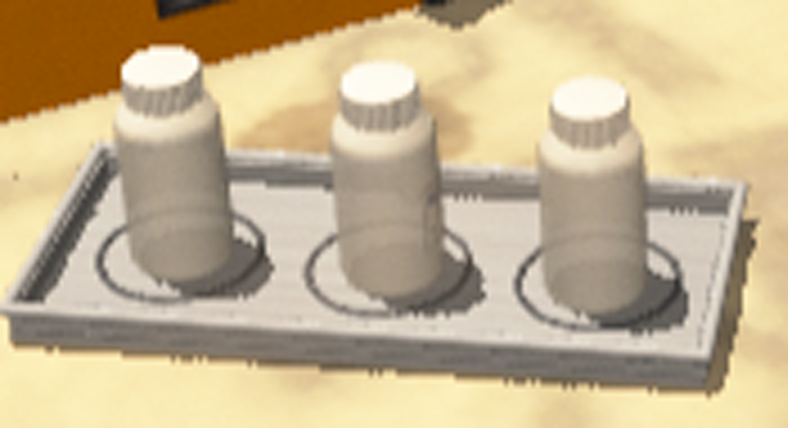

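```bash
python3 -c "
from bench import workorder,telemetry
print(workorder.job_done(), telemetry.read_state()['clock'])"
```

```text
the job is handed in; nothing more can be done
the job is handed in; nothing more can be done
```

The two matching white bottles, bottle_a and bottle_b, now stand upright in the two empty rings. bottle_a is in the far end ring and bottle_b is in the middle one. I handed the job in at about 17 s with the arm well clear. I didn't handle bottle_c or any of the look-alikes.

**Top view:** bottle_a is about 1 mm off its ring centre and bottle_b about 2 mm. bottle_b sits about 1.5 mm off the line between bottle_a and bottle_c. bottle_c looked about 2.7 mm off its ring centre before I started, and I left it there.

**Side view:** all three are upright and evenly spaced inside their rings, within about 1–2.5 mm of centre.

**Checks that disagreed:**
- **Wrist camera:** its last fit put the caps 4–5 mm off along the row for bottles a and b. The clear top view and the side view don't show that, so I put it down to the wrist camera's angle calibration and didn't move anything.
- **Last automatic top fit:** it was spoilt because the arm blocked the view, so I read the top-view figures by eye from the pictures. bottle_c was hidden in the last top picture, so its figure comes from earlier ones.
- **Grip width:** the gripper read about 36.7 mm on the 40 mm bodies. Both bottles matched bottle_c in the camera views, so I took this as the pads giving under the grip. I didn't confirm that.

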